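# Comb the board pillars into the loading tray

## Task

Take the rake from its stand and use it to comb the loose brass pillars off the tray's apron into the grooves, one to a groove, then run its tines along the grooves and press all four together, ends level, in under the hood until you feel the hidden sprung stop give a little, without driving it to its solid end; do not touch the pillars with the gripper. Put the rake back in its stand, tines down, let go, and leave the other things on the bench alone.

Things in the scene. Friction and masses are not known exactly. Their poses are not given: they have to be found in the camera images.
- tray: Grey loading tray, fixed. Origin on its underside below the middle of the groove bed; x runs along the grooves to the hood, y across them, away from the apron, z up. Four straight grooves 12 mm wide at y = -27, -9, 9, 27 mm; floor at z = 5 mm, ribs between them (6 mm wide) at z = 15 mm. Open near ends at x = -85 mm. At y = 39 to 48 mm a wall stands 6 mm above the ribs.
- tray_apron (a point): Middle of the tray's apron (tray x = -15, y = -110 mm), a flat level with the ribs (z = 15 mm) on the -y side of the grooves, y = -33 to -187 mm, x = -85 to 55 mm, with 6 mm high lips at its outer edges. The pillars start scattered on it, roughly along the grooves, axes at z = 20 mm. A pillar lying in a groove has its axis at z = 10 mm and is flush with the ribs.
- tray_hood (a point): Middle of the front edge of the aluminium hood over the groove ends (tray x = 55, y = 0, z = 15 mm). The hood spans x = 55 to 129 mm; underside 2 mm, top 6 mm above the ribs. Under it hides a sprung stop bar across all grooves, face anywhere from x = 80 to 104 mm (adjustable, not measured). Pillars slide up to it with under 1 N.
- stop_bar (a joint): How far the hidden stop bar is pushed in against its spring, m: 0 at rest wherever the stop is set, growing toward the far end of the tray. It starts to give at 4 N in all, stiffens by 2 N a mm (8 N at 2 mm) and is solid at 5 mm; released, it pushes the pillars back to its rest place.
- rake: Hand rake, 80 mm high, 120 g, tines down in its stand. Origin in the middle of the tine row at the tine tips; x along the row, z up the handle. Four steel tines at x = -27, -9, 9, 27 mm (the groove pitch), each 7 mm wide along x, 6 mm thick, 22 mm long; an aluminium bar 80 x 12 mm at z = 22 to 32 mm; above it a black grip with an orange top.
- rake_grip (a point): Middle of the rake's grip, 56 mm above the tine tips. The grip is 44 mm long along the tine row (x), 18 mm thick (y) and 48 mm high (z = 32 to 80 mm of the rake); hold it from above, across its 18 mm.
- stand: Black rake stand, 110 x 56 x 22 mm, fixed. Origin under its middle, x along its slot. The slot takes the tine row: 72 mm long, 11 mm wide (y), open at the top (z = 22 mm), floor at z = 6 mm. The parked rake's origin is on that floor in the middle, tine row along the slot, either way round; its bar stands 6 mm clear of the block.
- pillar0: Brass board pillar, a round rod 10 mm in diameter and 70 mm long with blunt rounded ends, about 40 g; origin at its middle, on its axis; x runs along the rod. It rolls easily.
- pillar1: Brass board pillar, a round rod 10 mm in diameter and 70 mm long with blunt rounded ends, about 40 g; origin at its middle, on its axis; x runs along the rod. It rolls easily.
- pillar2: Brass board pillar, a round rod 10 mm in diameter and 70 mm long with blunt rounded ends, about 40 g; origin at its middle, on its axis; x runs along the rod. It rolls easily.
- pillar3: Brass board pillar, a round rod 10 mm in diameter and 70 mm long with blunt rounded ends, about 40 g; origin at its middle, on its axis; x runs along the rod. It rolls easily.
- multimeter: Teal and grey multimeter, 150 x 74 x 44 mm, lying on the bench; a bystander. Origin at the middle of its underside.
- side_cutters: Side cutters with red handles, 109 x 58 x 12 mm; a bystander. Origin at the middle of the underside.
- spool: Solder reel, 60 mm in diameter, 34 mm high; a bystander. Origin at the middle of its underside.
- dish: Small white oval dish, 36 x 62 x 14 mm; a bystander. Origin at the middle of its underside.

How it is judged:
By the outcome, as a careful person would: the job done as asked, in the order asked, and still so for the second after the job is handed in, with the robot touching nothing.
It also fails if it takes over 61 s, if anything falls off the work surface, if the arm or the gripper's body presses on something with over 40 N, if the wrist force passes 120 N, or if a joint passes its speed limit or range.

## Robot

A 6-joint arm with a two-finger parallel gripper is mounted at the origin on a cart in front of the work surface, level with it; the furniture and walls round the work are solid. World frame = base frame: x ahead of the robot, y to its left, z up, the work surface at z = 0. Lengths are in m, angles in rad, forces in N, time in s.
With the tool pointing down it reaches from about 0.325 to 0.775 m from the base axis. Payload 9.3 kg.
Tool frame: the origin (TCP) lies at the very end of the fingers, on their centre line; the grasp point (between the pads) lies 19 mm behind it (manip.grasp_offset is the distance from the TCP to the grasp point, in m); z points along the fingers, y is the direction in which the jaws open and shut (so a half turn about z gives the same grasp; the last joint's range is limited). The gripper opens to 85 mm and grips with 20 to 120 N. Pads are 22 mm wide; open, the fingers measure 114 mm over their backs; the gripper's body (76 mm by 85 mm) begins 54 mm behind the grasp point. The pads swing forward as they close: fully open they stand 13 mm farther back than shut.
Start: joints at [1.12, 0.259, 0.021, 1.334, 0, 1.418], TCP at [0.161, 0.526, 0.231] pointing down, gripper open.
Joint ranges: [-3.04, 3.04], [-0.91, 1.82], [-1.04, 1.36], [-1.92, 1.95], [-1.52, 1.45], [-3.14, 3.14]. Speed limits (rad/s): [2.22, 2.22, 2.79, 3.14, 3.14, 3.14].

## Interface

Orientations are given as a rotation vector (axis times angle).
In Python, from workcell import get_obs, read_camera, get_calibration, manip, look_for, regions_of, landmark_of gives the robot as it stands. The module is installed in compiled form; this text tells all that it offers.
- The arm moves only by the shell command python3 -m inch 'ROWS'. ROWS is JSON, a list of rows, each a list of 3 entries, a list of its own where there are three numbers: the finger opening in cm, from 0 to 8.54, then the shift along the tool's x, y, z in cm, then the turn about the tool's z in rad. A call has 1 to 10 rows; each row shifts and turns the commanded pose from where the row before left it, along the tool's axes as they then stand; what a row does not reach is not made up. A row lasts 1/8 s, in which the tool goes at most 62.5 mm and 10.7 degrees, less where a joint would pass 70% of its speed; a pose out of reach is approached as far as the arm can. A call is refused whole if a number of a shift passes 6.25 or a number of a turn 0.188, either way. A call with a gripper value outside its range is refused whole. The fingers move at their own pace and stop on an object; the grip force is fixed at half the most. Time passes only in rows, so rows that do not move let the fingers close. It gives the time, the measured TCP pose, the force and the opening at its end, in the units of the state.
- get_obs(): the state, without advancing time (a new reading comes with each control period).
- read_camera(name): name is "side" or "top" or "wrist"; returns (picture, depth): 384x512x3 uint8, red, green, blue; 384x512 float32, m along the optical axis (not along the pixel's ray), 0 where there is no reading.
- get_calibration(name): a dict with "camera_matrix" (3x3 intrinsics, pixels), "pose" (4x4, takes a point from camera to world coordinates). Camera axes: x right, y down, z forward; pixel columns grow to the right and rows downward; lengths in m; the calibration is good to about 2 mm. A picture is of the moment at which its call begins: read the wrist's pose just before it. get_calibration takes no time and is no camera call; for the wrist camera it gives the pose at the moment of the call.
- manip.job_done(): hands the job in, once; it reports no verdict.
Trained networks look in the newest picture that a camera, given by its name, has taken for a name from the list of things; names that differ only in an ending like _2 or _b are one class to them, and where a whole thing is asked for, a point or a joint stands for the part that bears it (a point fixed in the world has none). Each returns a list of dicts, best first, with "confidence" (0 to 1); they miss things now and then, are a little off and sometimes report something else, mostly with a low value. They report only what shows in the picture. A call takes as long as a camera call.
- look_for(camera, name): "centre" ([column, row] in pixels, amid what is visible of it).
- regions_of(camera, name): "region" (384x512 bool, what is visible of it) and "centre" ([column, row] in pixels, amid what is visible of it).
- landmark_of(camera, name): "centre" ([column, row] in pixels: a listed point, or the origin of a listed thing).
The state is a dict: "time": time; "qpos": joint angles; "joint_vel": joint speeds; "effort": joint torques, N m; "tcp_pos": TCP position; "eef_rot": TCP orientation; "ft_force": force on the tool from outside, world axes, zero at the start; "torque": the same for the moment, N m; "grip_width": opening from 0.0 (shut) to 1.0 (fully open).
Only numpy, scipy, OpenCV 4.12 (cv2) and the standard library are available. Lean on these libraries where they do the work, as an engineer would, in place of code of your own. Each camera call takes 0.05 s, during which the arm holds its last target. There are 200 camera calls.

## Working session

There is one attempt and no reset: what is moved stays moved. The work goes in short steps, Python scripts to look and compute and a shell command to move; the robot and the scene stay as the last step left them, time stands still between calls to the robot, and variables do not carry over. Pictures are saved under pics/ and viewed, about 8 in all and at most 12, crops included, and the job is handed in when it is done.

```bash
mkdir -p pics; cat > h.py <<'E'
import numpy as np,cv2
from workcell import *
from scipy.spatial.transform import Rotation as R
def world(cam,px,depth,cal,r=1):
    u,v=px; K=cal["camera_matrix"];P=np.array(cal["pose"])
    ui,vi=int(round(u)),int(round(v))
    w=depth[max(0,vi-r):vi+r+1,max(0,ui-r):ui+r+1]; d=np.median(w[w>0]) if (w>0).any() else np.nan
    c=np.array([(u-K[0][2])/K[0][0]*d,(v-K[1][2])/K[1][1]*d,d,1]); return (P@c)[:3]
def onplane(px,z,cal):
    K=np.array(cal["camera_matrix"]);P=np.array(cal["pose"])
    d=P[:3,:3]@np.linalg.inv(K)@np.array([px[0],px[1],1.]); o=P[:3,3]
    return o+d*(z-o[2])/d[2]
E
python3 - <<'E'
from h import *
np.set_printoptions(precision=4,suppress=True)
o=get_obs();print(o["time"],o["tcp_pos"],o["eef_rot"],o["ft_force"],o["grip_width"])
print(R.from_rotvec(o["eef_rot"]).as_matrix())
ims=[]
for c in ["side","top"]:
    im,d=read_camera(c);cal=get_calibration(c);cv2.imwrite(f"pics/{c}0.png",im[...,::-1])
    print(c,np.array(cal["pose"]),np.array(cal["camera_matrix"]))
    for n in ["tray","tray_apron","tray_hood","rake_grip","rake","stand","pillar0"]:
        for q in landmark_of(c,n)[:4]: print(c,n,q["centre"],round(q["confidence"],2),world(c,q["centre"],d,cal))
E
```

```text
0.0 [0.1613 0.5255 0.2307] [-0.466  -3.1064  0.002 ] [-0.7944  0.7509 -0.6137] 1.0035123209494057
[[-0.956   0.2934 -0.0006]
 [ 0.2934  0.956  -0.0012]
 [ 0.0002 -0.0013 -1.    ]]
side [[ 0.9947 -0.0574  0.085   0.4478]
 [-0.1024 -0.6027  0.7913 -0.8911]
 [ 0.0058 -0.7959 -0.6054  0.6891]
 [ 0.      0.      0.      1.    ]] [[419.9669   0.     260.0621]
 [  0.     419.9669 182.4172]
 [  0.       0.       1.    ]]
side tray [253.7, 183.4] 0.73 [ 0.5255 -0.0105  0.0133]
side tray [222.8, 128.0] 0.3 [0.453  0.1992 0.0651]
side tray_apron [252.6, 205.9] 0.91 [ 0.5135 -0.1134  0.0235]
side tray_hood [279.9, 174.1] 0.7 [0.5989 0.0153 0.02  ]
side tray_hood [310.6, 285.9] 0.37 [ 0.604  -0.3744  0.0328]
side rake_grip [225.0, 130.1] 0.83 [0.4592 0.2034 0.0552]
side rake [222.6, 143.4] 0.63 [0.4498 0.1961 0.0137]
side stand [222.4, 148.0] 0.55 [0.4484 0.1884 0.0023]
side stand [254.8, 185.6] 0.3 [ 0.5278 -0.0164  0.0103]
side pillar0 [254.6, 203.5] 0.66 [ 0.52   -0.0952  0.0153]
side pillar0 [260.9, 187.3] 0.61 [ 0.5426 -0.03    0.0141]
side pillar0 [254.6, 195.4] 0.52 [ 0.5231 -0.0618  0.014
[... 337 characters left out ...]
0074 0.0051]
top tray_apron [262.8, 190.4] 0.66 [ 0.5279 -0.1029  0.0139]
top tray_hood [220.9, 172.0] 0.57 [0.5844 0.0182 0.0058]
top rake_grip [147.9, 217.3] 0.51 [0.4512 0.2054 0.0787]
top rake_grip [255.4, 191.1] 0.41 [ 0.5252 -0.0818  0.021 ]
top rake_grip [241.5, 184.7] 0.36 [ 0.5438 -0.0426  0.0235]
top rake [158.2, 218.0] 0.71 [0.4522 0.1958 0.0157]
top stand [155.3, 220.1] 0.83 [0.4462 0.2029 0.0193]
top stand [263.7, 193.4] 0.27 [ 0.5184 -0.1053  0.0205]
top pillar0 [277.7, 181.7] 0.61 [ 0.5514 -0.1456  0.0211]
top pillar0 [271.2, 194.4] 0.53 [ 0.5157 -0.1266  0.017 ]
top pillar0 [255.3, 192.2] 0.47 [ 0.5221 -0.0815  0.0208]
top pillar0 [240.6, 184.1] 0.38 [ 0.5455 -0.04    0.0234]
```

```bash
python3 - <<'E'
import cv2
a=cv2.imread("pics/top0.png")[90:290,90:350];cv2.imwrite("pics/topz.png",cv2.resize(a,None,fx=3,fy=3,interpolation=cv2.INTER_CUBIC))
a=cv2.imread("pics/side0.png");cv2.imwrite("pics/sidez.png",cv2.resize(a[90:290,120:380],None,fx=3,fy=3,interpolation=cv2.INTER_CUBIC))
E
```

```text
(no output)
```

View pics/topz.png

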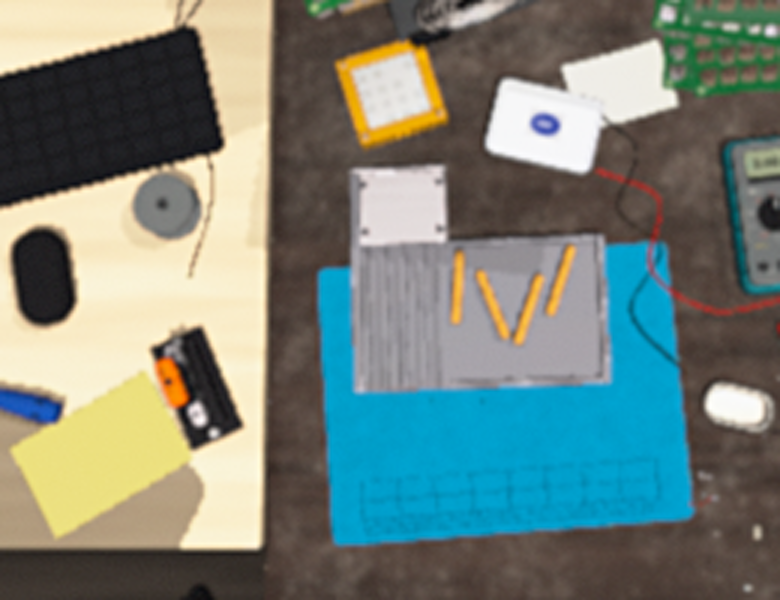

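View pics/sidez.png

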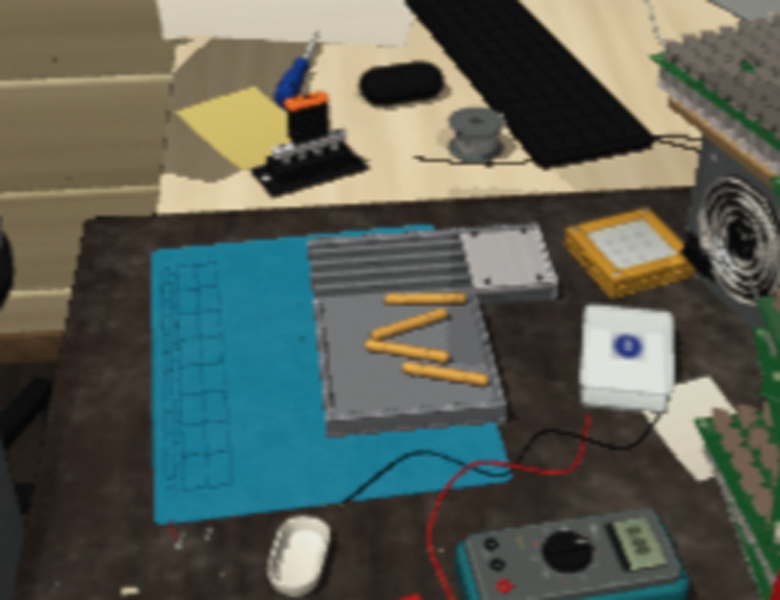

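The top view shows the tray nearly aligned with the world axes: grooves at zoom columns 360–440, hood above, and four pillars on the apron at columns 458–560, rows 245–345. The rake's orange top is at (171,382), with the stand yawed about 22°. The side view agrees. I'll move over the rake for a close look.

```bash
python3 -m inch '[[8.5,[-5.3,-3.2,0],0],[8.5,[-5.3,-3.2,0],0],[8.5,[-5.3,-3.2,0],0],[8.5,[-5.3,-3.2,0],0],[8.5,[-5.3,-3.2,0],0],[8.5,[-5.3,-3.2,0],0],[8.5,[-5.3,-3.2,0],-0.17],[8.5,[0,0,0],-0.17],[8.5,[0,0,0],-0.17],[8.5,[0,0,0],-0.17]]'
python3 - <<'E'
from h import *
np.set_printoptions(precision=4,suppress=True)
cal=get_calibration("wrist");im,d=read_camera("wrist");o=get_obs()
np.savez("w1.npz",im=im,d=d,P=cal["pose"],K=cal["camera_matrix"])
print(o["time"],o["tcp_pos"],R.from_rotvec(o["eef_rot"]).as_matrix(),o["qpos"]);print(np.array(cal["pose"]))
cv2.imwrite("pics/w1.png",im[...,::-1])
for n in ["rake","rake_grip","stand"]:
    for q in landmark_of("wrist",n)[:2]: print(n,q["centre"],round(q["confidence"],2),world("wrist",q["centre"],d,cal))
E
```

```text
time: 2.05
tcp_pos: [0.4487, 0.2047, 0.2313]
eef_rot: [0.592, -3.085, -0.0]
ft_force: [-0.6, 0.5, -0.6]
grip_width: 0.999
2.1 [0.4486 0.2049 0.2313] [[-0.9258 -0.378   0.    ]
 [-0.378   0.9258  0.    ]
 [-0.      0.     -1.    ]] [ 0.258   0.1616 -0.1055  1.3036  0.     -0.1296]
[[-0.3687  0.8867  0.279   0.3758]
 [ 0.9296  0.3516  0.111   0.1754]
 [ 0.0004  0.3002 -0.9539  0.3732]
 [ 0.      0.      0.      1.    ]]
rake [256.3, 164.5] 0.59 [0.434  0.2053 0.0788]
rake_grip [254.0, 174.7] 0.96 [0.4456 0.2072 0.0795]
stand [254.1, 161.6] 0.79 [0.4321 0.202  0.0775]
stand [85.8, 200.8] 0.64 [0.5841 0.0075 0.014 ]
```

View pics/w1.png

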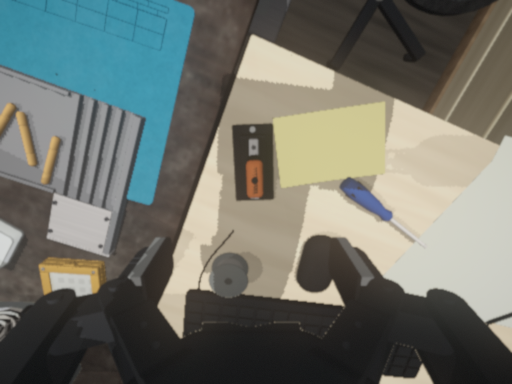

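The wrist view shows the stand at (253,162), the rake's orange top at (255,180), and the tray at left. I'll fit both from depth points.

```bash
cat >> h.py <<'E'
def cloud(d,K,P):
    v,u=np.mgrid[:384,:512]; c=np.stack([(u-K[0,2])/K[0,0]*d,(v-K[1,2])/K[1,1]*d,d],-1)
    return c@P[:3,:3].T+P[:3,3]
def rect(p):
    (c,s,a)=cv2.minAreaRect((p[:,:2]*1000).astype(np.float32)); return np.array(c).round(1),np.array(s).round(1),round(a,1)
E
python3 - <<'E'
from h import *
z=np.load("w1.npz");X=cloud(z["d"],z["K"],z["P"]);d=z["d"];im=z["im"].astype(int)
m=np.zeros((384,512),bool);m[118:206,225:280]=1
top=m&(X[...,2]>.07)&(X[...,2]<.1);print("raketop",top.sum(),rect(X[top]),np.median(X[top][:,2]))
org=m&(im[...,0]-im[...,2]>60);print("orange",org.sum(),rect(X[org&top]), X[org&top].mean(0))
dark=m&(im.sum(-1)<170);st=dark&(X[...,2]>.012)&(X[...,2]<.03);print("stand",st.sum(),rect(X[st]),np.median(X[st][:,2]))
# tray top surfaces
tr=np.zeros_like(m);tr[60:260,0:150]=1
for lo,hi in[(.019,.024),(.012,.018),(.003,.008)]:
    q=tr&(X[...,2]>lo)&(X[...,2]<hi);print(lo,q.sum())
E
```

```text
raketop 599 (array([451.1, 209.5]), array([42.9, 18.4]), 22.2) 0.07882793637496738
orange 541 (array([450.8, 209.5]), array([42.3, 18.3]), 24.6) [0.44963801 0.20894325 0.07844026]
stand 538 (array([450.1, 208.6]), array([83.1, 35. ]), 23.7) 0.01528225818481549
0.019 4844
0.012 8434
0.003 3341
```

```bash
python3 - <<'E'
from h import *
z=np.load("w1.npz");X=cloud(z["d"],z["K"],z["P"])
f=lambda n,r,c:print(n,(X[r[0]:r[1],c[0]:c[1]].reshape(-1,3)*1000).mean(0).round(1))
f("wood",(205,225),(255,290));f("wood2",(90,115),(250,270));f("dark",(160,175),(185,200));f("mat",(10,40),(140,170));f("hood",(205,240),(60,100));f("apron",(100,120),(45,65));f("postit",(130,170),(300,360))
im,d=read_camera("top");cal=get_calibration("top");X=cloud(d,np.array(cal["camera_matrix"]),np.array(cal["pose"]))
np.savez("t1.npz",im=im,d=d,P=cal["pose"],K=cal["camera_matrix"])
f("T wood",(190,200),(160,175));f("T mat",(240,260),(220,300));f("T hood",(150,168),(214,236));f("T apron",(208,214),(245,285));f("T dark",(280,300),(200,300))
m=np.zeros(d.shape,bool);m[190:245,135:175]=1
t=m&(X[...,2]>.065);print("T rake",rect(X[t]),np.median(X[t][:,2]))
E
```

```text
wood [513.6 265.   -5.6]
wood2 [370.2 186.   -5.8]
dark [488.8 129.6  -7.9]
mat [334.7  34.8   3.9]
hood [615.2   9.1  21.4]
apron [475.  -53.3  15.2]
postit [392.9 300.9  -3.4]
T wood [521.8 177.9  -6.2]
T mat [361.2 -91.2   7.1]
T hood [619.6   5.6  27.9]
T apron [ 470.  -107.    18.7]
T dark [234.3 -59.2 -96. ]
T rake (array([447.2,  64.4]), array([321.2,  59.7]), 84.7) 0.30033280854942845
```

```bash
python3 -m inch '[[6,[-0.38,0.33,4.7],-0.015],[6,[0,0,4.7],0],[6,[0,0,4.7],0],[6,[0,0,4.7],0],[6,[0,0,0],0],[1,[0,0,0],0],[1,[0,0,0],0],[1,[0,0,0],0],[1,[0,0,0],0]]'
python3 -c "
from h import *
o=get_obs();print(o['tcp_pos'],o['torque'],o['grip_width'],R.from_rotvec(o['eef_rot']).as_matrix())"
```

```text
time: 3.42
tcp_pos: [0.452, 0.2098, 0.0451]
eef_rot: [-0.606, 3.079, 0.0]
ft_force: [0.2, 0.4, 7.0]
grip_width: 0.2
[0.45201429 0.20981136 0.04513057] [-0.03708627  0.10040258 -0.06586093] 0.20027581239061265 [[-9.25294805e-01 -3.79233924e-01  3.33981759e-03]
 [-3.79233181e-01  9.25300721e-01  8.77441563e-04]
 [-3.42309123e-03 -4.54677530e-04 -9.99994038e-01]]
```

```bash
python3 -m inch '[[1,[0,0,-3],0],[1,[0,0,-5.2],0],[1,[0,0,-5.2],0],[1,[0,0,-5.2],0]]'; python3 -m inch '[[1,[-0.7,-6.1,0],0],[1,[-0.7,-6.1,0],0],[1,[-0.7,-6.1,0],0],[1,[-0.7,-6.1,0],0],[1,[-0.7,-6.1,0],0],[1,[0,0,0],0.13],[1,[0,0,0],0.13],[1,[0,0,0],0.13],[1,[0,0,0],0]]'
python3 - <<'E'
from h import *
np.set_printoptions(precision=4,suppress=True)
cal=get_calibration("wrist");im,d=read_camera("wrist");o=get_obs()
np.savez("w2.npz",im=im,d=d,P=cal["pose"],K=cal["camera_matrix"])
print(o["time"],o["tcp_pos"],R.from_rotvec(o["eef_rot"]).as_matrix(),o["ft_force"]);print(np.array(cal["pose"]))
cv2.imwrite("pics/w2.png",cv2.resize(im[...,::-1],(768,576)))
E
```

```text
time: 3.92
tcp_pos: [0.4506, 0.2094, 0.2322]
eef_rot: [-0.607, 3.081, 0.0]
ft_force: [1.1, 0.9, -2.1]
grip_width: 0.203
time: 5.05
tcp_pos: [0.599, -0.0595, 0.2302]
eef_rot: [0.0, 3.141, -0.0]
ft_force: [-0.4, 0.4, -0.9]
grip_width: 0.203
5.1 [ 0.599  -0.0593  0.2301] [[-1.     -0.002   0.001 ]
 [-0.002   1.     -0.0002]
 [-0.001  -0.0002 -1.    ]] [-0.0443  0.6783 -1.1419]
[[ 0.0017  0.9536  0.3012  0.5205]
 [ 1.     -0.0016 -0.0007 -0.0602]
 [-0.0002  0.3012 -0.9536  0.372 ]
 [ 0.      0.      0.      1.    ]]
```

View pics/w2.png

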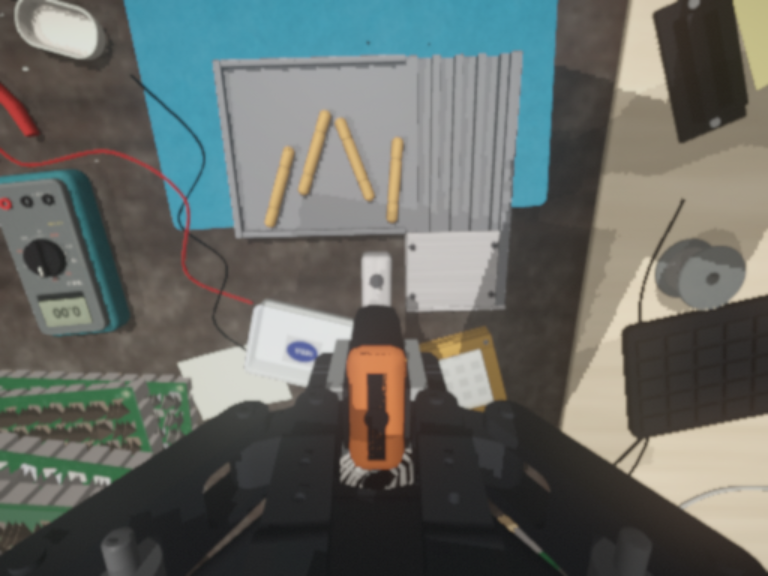

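The picture shows the tray with grooves at columns 420–520, the hood at (455,272) and the pillars at columns 268–400, rows 110–225. The rake is held straight at (377,400). I'll fit the tray height map to the depth.

```bash
cat > fit.py <<'E'
from h import *
from scipy.optimize import minimize
import sys
def model(x,y):
    z=np.full(x.shape,np.nan)
    ap=(x>-80)&(x<50)&(y<-33)&(y>-180); z[ap]=15
    bed=(x>-85)&(x<55)&(y>=-33)&(y<39); z[bed]=15
    for g in(-27,-9,9,27): z[bed&(abs(y-g)<6)]=5
    z[(y>=39)&(y<48)&(x>-85)&(x<55)]=21
    z[(x>=55)&(x<129)&(y>-38)&(y<39)]=21
    z[(x<-95)&(x>-120)&(y>-180)&(y<40)]=2
    return z
def fit(name,box,p0):
    f=np.load(name);X=cloud(f["d"],f["K"],f["P"])*1000
    r0,r1,c0,c1=box;d=f["d"][r0:r1,c0:c1];X=X[r0:r1,c0:c1][d>0]
    def loc(p):
        c,s=np.cos(p[2]),np.sin(p[2]);dx,dy=X[:,0]-p[0],X[:,1]-p[1];return c*dx+s*dy,-s*dx+c*dy
    def cost(p):
        x,y=loc(p);r=X[:,2]-p[3]-model(x,y)
        r=np.where(np.isnan(r),5,r);return np.minimum(abs(r),8).mean()
    best=min((minimize(cost,[p0[0]+a,p0[1]+b,p0[2]+c,p0[3]],method="Nelder-Mead",options=dict(initial_simplex=np.array([[p0[0]+a,p0[1]+b,p0[2]+c,p0[3]]]*5)+np.vstack([np.zeros(4),np.diag([4,4,.02,3])]))) for a in(-6,0,6) for b in(-6,0,6) for c in(-.015,.015)),key=lambda r:r.fun)
    x,y=loc(best.x);r=X[:,2]-best.x[3]
    g=lambda m:np.median(r[m]).round(1)
    print(name,best.x.round(4),best.fun,"floor",g((abs(y-9)<3)&(abs(x)<50)),"rib",g((abs(y)<2)&(abs(x)<50)),"hood",g((x>65)&(x<120)&(abs(y)<30)),"apron",g((abs(x)<50)&(y<-150)&(y>-170)))
    return best.x
E
python3 - <<'E'
from fit import *
p=fit("w2.npz",(35,208,140,355),[531,5,0.015,0])
fit("t1.npz",(140,225,200,300),[531,5,0.015,0])
f=np.load("w2.npz");X=cloud(f["d"],f["K"],f["P"])*1000;im=f["im"].astype(int)
m=np.zeros(X.shape[:2],bool);m[225:315,225:280]=1
t=m&(im[...,0]-im[...,2]>60);q=X[t];print("rake top",rect(q/1000),np.median(q[:,2]))
m[:]=0;m[60:160,170:275]=1
t=m&(im[...,0]-im[...,2]>60);n,l,s,_=cv2.connectedComponentsWithStats(t.astype(np.uint8))
c,sn=np.cos(p[2]),np.sin(p[2])
for i in range(1,n):
    if s[i,4]<60: continue
    q=X[l==i];ce,sz,a=rect(q/1000);d=ce-p[:2];print(s[i,4],"tray",(c*d[0]+sn*d[1]).round(1),(-sn*d[0]+c*d[1]).round(1),sz,a)
E
```

```text
w2.npz [ 5.304619e+02  6.962200e+00  2.420000e-02 -5.394000e-01] 2.767121636411676 floor 5.0 rib 15.0 hood 20.9 apron 15.2
t1.npz [ 5.303136e+02  9.356700e+00  2.520000e-02 -4.978000e-01] 3.391155641624687 floor 4.9 rib 14.8 hood 20.8 apron 15.0
rake top (array([570.1, -60.3]), array([99.2, 19.1]), 0.9) 263.4659208072517
377 tray -5.2 -108.6 [55. 64.] 50.8
372 tray -10.2 -78.3 [67.4 22.4] 21.1
364 tray 9.6 -57.4 [20.1 67. ] 89.9
345 tray -2.0 -125.9 [ 45.1 110.7] 32.8
```

```bash
python3 - <<'E'
from h import *
f=np.load("w2.npz");im=f["im"].astype(int);cal=dict(camera_matrix=f["K"],pose=f["P"])
m=np.zeros(im.shape[:2],bool);m[60:160,170:275]=1
t=m&(im[...,0]-im[...,2]>60);n,l,s,_=cv2.connectedComponentsWithStats(t.astype(np.uint8))
c,sn=np.cos(.0245),np.sin(.0245)
for i in range(1,n):
    if s[i,4]<60: continue
    v,u=np.nonzero(l==i);q=np.array([onplane((a,b),.020,cal)[:2] for a,b in zip(u,v)])*1000-[530.4,8]
    q=q@np.array([[c,-sn],[sn,c]]);print(q.mean(0).round(1),q.min(0).round(1),q.max(0).round(1))
E
python3 -m inch '[[1,[3.1,-5.3,0],-0.0225],[1,[3.1,-5.4,0],0],[1,[0,0,5],0],[1,[0,0,5],0],[1,[0,0,5],0],[1,[0,0,0],0]]'
```

```text
[ -14.7 -119.8] [ -45.8 -134.6] [  17.5 -105.4]
[ -8.5 -86.3] [-39.8 -99.9] [ 24.  -72.2]
[  8.9 -53.5] [-23.8 -59.8] [ 43.7 -47.6]
[  11.9 -151.3] [ -19.2 -165.6] [  44.9 -136.9]
time: 5.85
tcp_pos: [0.5362, -0.1661, 0.0769]
eef_rot: [0.038, -3.136, -0.004]
ft_force: [0.1, -0.0, -0.6]
grip_width: 0.197
```

```bash
python3 -m inch '[[1,[0,0,0.7],0],[1,[0,0,0.4],0],[1,[0,0,0],0]]'; for i in 1 ; do python3 -m inch '[[1,[0,0,0.15],0],[1,[0,0,0],0]]'; python3 -m inch '[[1,[0,0,0.1],0],[1,[0,0,0],0]]';python3 -m inch '[[1,[0,0,0.1],0],[1,[0,0,0],0]]'; done
```

```text
time: 6.22
tcp_pos: [0.5387, -0.1671, 0.0693]
eef_rot: [-0.035, 3.14, -0.001]
ft_force: [0.0, -0.2, -1.3]
grip_width: 0.201
time: 6.48
tcp_pos: [0.5382, -0.167, 0.067]
eef_rot: [-0.035, 3.141, -0.0]
ft_force: [0.7, -1.0, -1.2]
grip_width: 0.2
time: 6.72
tcp_pos: [0.5381, -0.167, 0.0657]
eef_rot: [0.034, -3.141, -0.0]
ft_force: [0.1, -0.4, -0.7]
grip_width: 0.202
time: 6.98
tcp_pos: [0.5381, -0.167, 0.0647]
eef_rot: [0.034, -3.141, -0.0]
ft_force: [-0.4, 0.4, -0.4]
grip_width: 0.2
```

```bash
for i in 1 2; do python3 -m inch '[[1,[0,0,0.1],0],[1,[0,0,0],0]]'; python3 -m inch '[[1,[0,0,0.1],0],[1,[0,0,0],0]]'; done | egrep 'tcp|ft'
```

```text
tcp_pos: [0.5381, -0.167, 0.0637]
ft_force: [-0.1, 0.1, -1.5]
tcp_pos: [0.5381, -0.167, 0.0627]
ft_force: [0.5, 1.0, -1.2]
tcp_pos: [0.5381, -0.167, 0.0617]
ft_force: [0.2, 0.4, -1.4]
tcp_pos: [0.5381, -0.167, 0.0607]
ft_force: [-0.6, 0.3, -0.9]
```

```bash
for i in 1 2; do python3 -m inch '[[1,[0,0,0.1],0],[1,[0,0,0],0]]'; python3 -m inch '[[1,[0,0,0.1],0],[1,[0,0,0],0]]'; done | egrep 'tcp|ft'
```

```text
tcp_pos: [0.5383, -0.1671, 0.0602]
ft_force: [-1.8, -0.6, 3.5]
tcp_pos: [0.5384, -0.1671, 0.0601]
ft_force: [-4.1, 2.1, 13.5]
tcp_pos: [0.5385, -0.1672, 0.0601]
ft_force: [-6.9, 2.6, 23.0]
tcp_pos: [0.5386, -0.1672, 0.06]
ft_force: [-10.0, 4.7, 32.2]
```

```bash
python3 -m inch '[[1,[0,0,-0.5],0],[1,[0,0,0],0],[1,[0,0.2,0],0],[1,[0,0.4,0],0],[1,[0,0.4,0],0],[1,[0,0.4,0],0],[1,[0,0.4,0],0],[1,[0,0.4,0],0],[1,[0,0.4,0],0],[1,[0,0.4,0],0]]'; python3 -m inch '[[1,[0,0.4,0],0],[1,[0,0.4,0],0],[1,[0,0.4,0],0],[1,[0,0.4,0],0],[1,[0,0.4,0],0],[1,[0,0.4,0],0],[1,[0,0.4,0],0],[1,[0,0.4,0],0],[1,[0,0.4,0],0],[1,[0,0.4,0],0]]'
python3 - <<'E'
from h import *
im,d=read_camera("side");cv2.imwrite("pics/s2.png",cv2.resize(im[150:250,200:340,::-1],None,fx=5,fy=5,interpolation=cv2.INTER_CUBIC))
E
```

```text
time: 10.22
tcp_pos: [0.5375, -0.1368, 0.0618]
eef_rot: [-0.034, 3.141, -0.0]
ft_force: [0.5, -0.7, -0.9]
grip_width: 0.198
time: 11.48
tcp_pos: [0.5366, -0.0967, 0.0618]
eef_rot: [0.034, -3.141, -0.0]
ft_force: [-0.1, -0.4, -0.8]
grip_width: 0.205
```

View pics/s2.png

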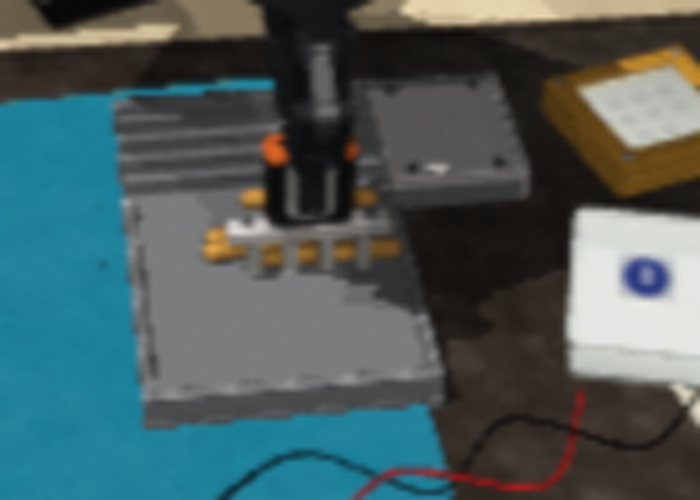

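The pillars are lining up squarely in front of the tines (the pack is at (300,245)). I'll keep sweeping.

```bash
python3 -m inch '[[1,[0,0.4,0],0],[1,[0,0.4,0],0],[1,[0,0.4,0],0],[1,[0,0.4,0],0],[1,[0,0.4,0],0],[1,[0,0.4,0],0],[1,[0,0.4,0],0],[1,[0,0.4,0],0],[1,[0,0.4,0],0],[1,[0,0.4,0],0]]'; python3 -m inch '[[1,[0,0.4,0],0],[1,[0,0.4,0],0],[1,[0,0.4,0],0],[1,[0,0.4,0],0],[1,[0,0.4,0],0],[1,[0,0.4,0],0],[1,[0,0.4,0],0],[1,[0,0.4,0],0],[1,[0,0.4,0],0],[1,[0,0.4,0],0]]'
python3 - <<'E'
from h import *
im,d=read_camera("side");cv2.imwrite("pics/s3.png",cv2.resize(im[140:230,200:326,::-1],None,fx=5,fy=5,interpolation=cv2.INTER_CUBIC))
E
```

```text
time: 12.78
tcp_pos: [0.5358, -0.0567, 0.0618]
eef_rot: [-0.034, 3.141, 0.0]
ft_force: [0.4, -0.9, -1.6]
grip_width: 0.202
time: 14.02
tcp_pos: [0.5349, -0.0168, 0.0618]
eef_rot: [0.034, -3.141, -0.0]
ft_force: [0.4, -0.0, -1.5]
grip_width: 0.202
```

View pics/s3.png

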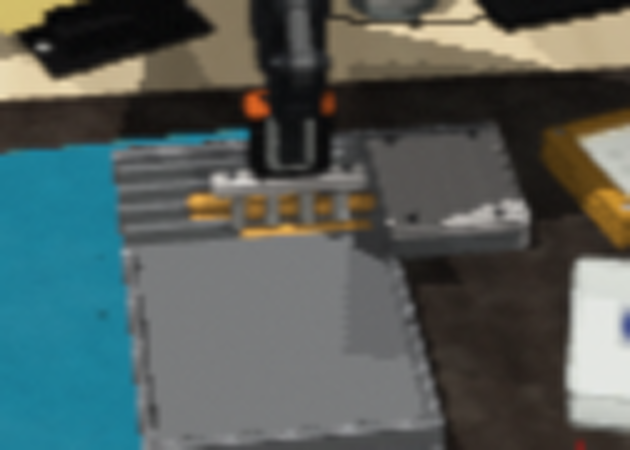

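```bash
python3 -m inch '[[1,[0,0.4,0],0],[1,[0,0.4,0],0],[1,[0,0.4,0],0],[1,[0,0.4,0],0],[1,[0,0.4,0],0],[1,[0,0.4,0],0],[1,[0,0.4,0],0],[1,[0,0.4,0],0],[1,[0,0.4,0],0],[1,[0,0.4,0],0]]'; python3 -m inch '[[1,[0,0.4,0],0],[1,[0,0.4,0],0],[1,[0,0.2,0],0],[1,[0,0,0],0]]'
python3 - <<'E'
from h import *
im,d=read_camera("side");cv2.imwrite("pics/s4.png",cv2.resize(im[140:230,200:326,::-1],None,fx=5,fy=5,interpolation=cv2.INTER_CUBIC))
E
```

```text
time: 15.32
tcp_pos: [0.534, 0.0232, 0.0618]
eef_rot: [0.034, -3.141, -0.0]
ft_force: [-0.5, -0.4, -1.3]
grip_width: 0.205
time: 15.82
tcp_pos: [0.5338, 0.0331, 0.0618]
eef_rot: [-0.035, 3.141, -0.0]
ft_force: [-1.0, -0.1, -1.8]
grip_width: 0.202
```

View pics/s4.png

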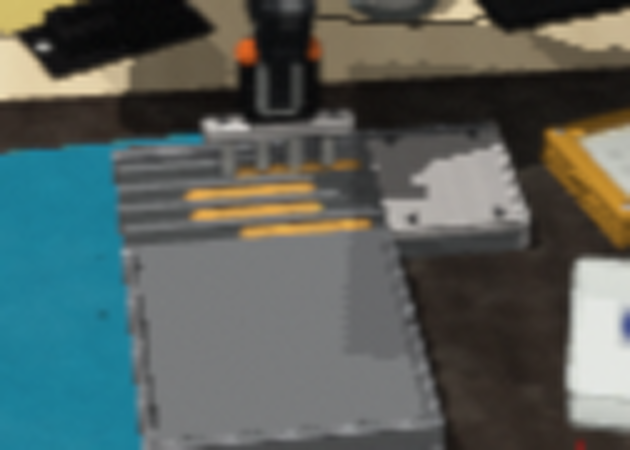

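All four pillars lie flush, one in each groove (orange lines at rows 168, 190, 212 and 230). Next I lift, turn the rake 90° and go behind them.

```bash
python3 -m inch '[[1,[0,0,-4],0],[1,[3.4,-1.25,0],0],[1,[3.4,-1.25,0],0]]';python3 -m inch '[[1,[0,0,0],0.1745],[1,[0,0,0],0.1745],[1,[0,0,0],0.1745],[1,[0,0,0],0.1745],[1,[0,0,0],0.1745],[1,[0,0,0],0.1745],[1,[0,0,0],0.1745],[1,[0,0,0],0.1745],[1,[0,0,0],0.1748],[1,[0,0,0],0]]'
cat > where.py <<'E'
from h import *
o=get_obs();M=R.from_rotvec(o["eef_rot"]).as_matrix();t=o["tcp_pos"]*1000-[530.4,8,-.5]
c,s=np.cos(.0245),np.sin(.0245)
print("t",o["time"],"tray xyz",np.round([c*t[0]+s*t[1],-s*t[0]+c*t[1],t[2]-46.2],1),"yaw of tool y rel tray deg",round(np.degrees(np.arctan2(M[1,1],M[0,1])-.0245),2),o["ft_force"].round(1),o["torque"].round(2))
E
python3 where.py
python3 - <<'E'
from fit import *
im,d=read_camera("top");cal=get_calibration("top")
np.savez("t2.npz",im=im,d=d,P=cal["pose"],K=cal["camera_matrix"])
cal=get_calibration("wrist");im,d=read_camera("wrist");np.savez("w3.npz",im=im,d=d,P=cal["pose"],K=cal["camera_matrix"])
cv2.imwrite("pics/w3.png",im[...,::-1])
E
```

```text
time: 16.25
tcp_pos: [0.4658, 0.0061, 0.102]
eef_rot: [-0.035, 3.141, -0.0]
ft_force: [-0.5, -0.5, -0.9]
grip_width: 0.202
time: 17.5
tcp_pos: [0.4664, 0.0063, 0.1018]
eef_rot: [2.196, 2.247, 0.0]
ft_force: [0.2, 0.1, -0.5]
grip_width: 0.198
t 17.5 tray xyz [-64.   -0.1  56.1] yaw of tool y rel tray deg -0.09 [ 0.2  0.1 -0.5] [-0.05  0.   -0.  ]
```

View pics/w3.png

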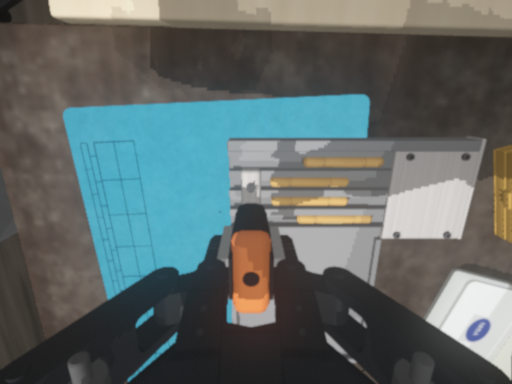

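The wrist view shows the pillars in the grooves at rows 161, 182, 201 and 219, with their near ends at columns 271–305. The rake bar's end is at (250,180), behind all of them. I'll check the bar-to-groove alignment from this same picture.

```bash
python3 - <<'E'
from fit import *
f=np.load("w3.npz");X=cloud(f["d"],f["K"],f["P"])*1000;im=f["im"].astype(int)
p=fit("w3.npz",(130,240,255,490),[530.4,8,.0245,-.5])
c,s=np.cos(p[2]),np.sin(p[2]);D=X-[p[0],p[1],p[3]]
T=np.stack([c*D[...,0]+s*D[...,1],-s*D[...,0]+c*D[...,1],D[...,2]],-1)
m=np.zeros(T.shape[:2],bool);m[165:215,238:265]=1
b=m&(T[...,2]>70)&(T[...,2]<100)
q=T[b];print("bar",b.sum(),np.percentile(q,[1,50,99],axis=0).round(1))
m[:]=0;m[150:230,265:390]=1
t=m&(im[...,0]-im[...,2]>60);n,l,st,_=cv2.connectedComponentsWithStats(t.astype(np.uint8))
for i in range(1,n):
    if st[i,4]>60: q=T[l==i];print(np.percentile(q,[1,50,99],axis=0).round(1).tolist())
E
```

```text
w3.npz [ 5.297985e+02  6.534800e+00  2.340000e-02 -6.457000e-01] 3.002369329859376 floor 14.0 rib 15.0 hood 20.9 apron nan
bar 783 [[-71.3  18.2  81.5]
 [-64.9  28.7  88.7]
 [-58.8  39.3  99.2]]
[[-17.8, 24.9, 12.4], [15.1, 28.9, 14.3], [47.2, 32.1, 16.2]]
[[-65.0, 6.6, 12.4], [-13.5, 10.8, 14.4], [19.4, 77.5, 244.4]]
[[-45.0, -11.7, 12.1], [-10.4, -7.2, 14.3], [21.1, -3.8, 16.0]]
[[-21.5, -29.5, 12.4], [10.4, -24.9, 14.3], [44.9, -22.0, 16.1]]
  return _methods._mean(a, axis=axis, dtype=dtype,
  ret = ret.dtype.type(ret / rcount)
```

```bash
python3 -m inch '[[1,[0.08,0,2],0],[1,[0,0,1.8],0],[1,[0,0,0.2],0],[1,[0,0,0.2],0],[1,[0,0,0],0]]'; python3 where.py; python3 -m inch '[[1,[0,0,0.2],0],[1,[0,0,0.2],0],[1,[0,0,0],0]]'; python3 where.py
```

```text
time: 18.23
tcp_pos: [0.4667, 0.0072, 0.0603]
eef_rot: [2.196, 2.246, 0.001]
ft_force: [-0.8, -0.1, -1.5]
grip_width: 0.202
t 18.225 tray xyz [-63.7   0.8  14.6] yaw of tool y rel tray deg -0.11 [-0.8 -0.1 -1.5] [-0.01 -0.    0.03]
time: 18.6
tcp_pos: [0.4663, 0.0073, 0.0557]
eef_rot: [-2.197, -2.246, 0.0]
ft_force: [0.0, -0.4, -1.5]
grip_width: 0.205
t 18.6 tray xyz [-64.1   0.8  10. ] yaw of tool y rel tray deg -0.15 [ 0.  -0.4 -1.5] [-0.02  0.02  0.03]
```

```bash
python3 -m inch '[[1,[0,0,0.25],0],[1,[0,0.3,0],0],[1,[0,0.4,0],0],[1,[0,0.4,0],0],[1,[0,0.4,0],0],[1,[0,0.4,0],0],[1,[0,0.4,0],0],[1,[0,0.4,0],0],[1,[0,0.4,0],0],[1,[0,0.4,0],0]]'; python3 where.py; python3 -m inch '[[1,[0,0.4,0],0],[1,[0,0.4,0],0],[1,[0,0.4,0],0],[1,[0,0.4,0],0],[1,[0,0.4,0],0],[1,[0,0.4,0],0],[1,[0,0.4,0],0],[1,[0,0,0],0]]'; python3 where.py
```

```text
time: 19.85
tcp_pos: [0.5016, 0.008, 0.0533]
eef_rot: [-2.197, -2.246, -0.0]
ft_force: [-0.2, 1.0, 0.1]
grip_width: 0.203
t 19.85 tray xyz [-28.8   0.7   7.6] yaw of tool y rel tray deg -0.15 [-0.2  1.   0.1] [ 0.04  0.1  -0.01]
time: 20.85
tcp_pos: [0.5297, 0.0086, 0.0533]
eef_rot: [2.197, 2.245, 0.0]
ft_force: [-0.6, -0.2, -1.5]
grip_width: 0.202
t 20.85 tray xyz [-0.7  0.6  7.6] yaw of tool y rel tray deg -0.15 [-0.6 -0.2 -1.5] [ 0.03 -0.   -0.  ]
```

```bash
for i in 1 2 3 4 ; do python3 -m inch '[[1,[0,0.1,0],0],[1,[0,0.1,0],0]]' >/dev/null; python3 where.py; done
```

```text
t 21.1 tray xyz [0.8 0.7 7.6] yaw of tool y rel tray deg -0.15 [ 0.   0.1 -0.3] [0.05 0.15 0.01]
t 21.35 tray xyz [3.  0.6 7.6] yaw of tool y rel tray deg -0.15 [-0.4  0.3 -1.4] [-0.01  0.14  0.01]
t 21.6 tray xyz [5.  0.7 7.6] yaw of tool y rel tray deg -0.15 [-1.2 -0.4 -1.8] [ 0.02  0.11 -0.01]
t 21.85 tray xyz [7.  0.7 7.6] yaw of tool y rel tray deg -0.15 [ 0.1 -0.8 -1.6] [ 0.    0.14 -0.  ]
```

```bash
python3 -m inch '[[1,[0,0.1,0],0]]' >/dev/null; python3 where.py;python3 -m inch '[[1,[0,0.1,0],0]]' >/dev/null; python3 where.py;python3 -m inch '[[1,[0,0.1,0],0],[1,[0,0,0],0]]' >/dev/null; python3 where.py
```

```text
t 21.975 tray xyz [8.  0.6 7.6] yaw of tool y rel tray deg -0.15 [-0.7 -0.1 -1.2] [0.   0.06 0.05]
t 22.1 tray xyz [9.  0.6 7.6] yaw of tool y rel tray deg -0.15 [-0.8 -0.6 -1. ] [-0.06  0.13  0.02]
t 22.35 tray xyz [10.1  0.6  7.6] yaw of tool y rel tray deg -0.15 [ 0.9  0.4 -0.9] [-0.03  0.01 -0.02]
```

```bash
echo
python3 -m inch '[[1,[0,0.1,0],0]]' >/dev/null; python3 where.py;python3 -m inch '[[1,[0,0.1,0],0]]' >/dev/null; python3 where.py;python3 -m inch '[[1,[0,0.1,0],0],[1,[0,0,0],0]]' >/dev/null; python3 where.py
```

```text
t 22.475 tray xyz [10.9  0.6  7.6] yaw of tool y rel tray deg -0.15 [-0.8  0.9 -1. ] [-0.02  0.15  0.01]
t 22.6 tray xyz [12.   0.6  7.6] yaw of tool y rel tray deg -0.15 [ 0.2 -0.4 -0.7] [0.02 0.14 0.03]
t 22.85 tray xyz [13.1  0.6  7.6] yaw of tool y rel tray deg -0.15 [ 0.2 -0.1 -1.7] [ 0.03 -0.01  0.01]
```

```bash
python3 -m inch '[[1,[0,0.1,0],0]]' >/dev/null; python3 where.py;python3 -m inch '[[1,[0,0.1,0],0]]' >/dev/null; python3 where.py;python3 -m inch '[[1,[0,0.1,0],0],[1,[0,0,0],0]]' >/dev/null; python3 where.py
```

```text
t 22.975 tray xyz [13.9  0.6  7.6] yaw of tool y rel tray deg -0.15 [-1.6 -0.6 -1.1] [ 0.02  0.08 -0.04]
t 23.1 tray xyz [15.   0.6  7.6] yaw of tool y rel tray deg -0.15 [ 0.4 -0.4 -1.7] [ 0.01  0.16 -0.  ]
t 23.35 tray xyz [16.1  0.6  7.6] yaw of tool y rel tray deg -0.15 [ 0.1 -0.5 -1.8] [ 0.04  0.05 -0.05]
```

```bash
python3 -m inch '[[1,[0,0.1,0],0]]' >/dev/null; python3 where.py;python3 -m inch '[[1,[0,0.1,0],0]]' >/dev/null; python3 where.py;python3 -m inch '[[1,[0,0.1,0],0],[1,[0,0,0],0]]' >/dev/null; python3 where.py
```

```text
t 23.475 tray xyz [16.9  0.6  7.6] yaw of tool y rel tray deg -0.15 [-0.6 -0.4 -0.9] [ 0.01  0.1  -0.03]
t 23.6 tray xyz [18.   0.6  7.6] yaw of tool y rel tray deg -0.15 [-0.6  0.8 -1.4] [-0.03  0.13  0.04]
t 23.85 tray xyz [19.1  0.6  7.6] yaw of tool y rel tray deg -0.15 [ 0.5 -0.5 -1.8] [-0.01 -0.01  0.03]
```

```bash
python3 -m inch '[[1,[0,0.1,0],0]]' >/dev/null; python3 where.py;python3 -m inch '[[1,[0,0.1,0],0]]' >/dev/null; python3 where.py;python3 -m inch '[[1,[0,0.1,0],0],[1,[0,0,0],0]]' >/dev/null; python3 where.py
```

```text
t 23.975 tray xyz [19.9  0.6  7.6] yaw of tool y rel tray deg -0.15 [-0.5  0.2 -1. ] [-0.05  0.15 -0.  ]
t 24.1 tray xyz [21.   0.6  7.6] yaw of tool y rel tray deg -0.15 [-0.  -0.7 -1.6] [ 0.02  0.11 -0.05]
t 24.35 tray xyz [21.8  0.6  7.5] yaw of tool y rel tray deg -0.15 [-1.3  0.2 -0.2] [0.03 0.44 0.01]
```

```bash
python3 -m inch '[[1,[0,0.05,0],0],[1,[0,0,0],0]]' >/dev/null; python3 where.py;python3 -m inch '[[1,[0,0.05,0],0],[1,[0,0,0],0]]' >/dev/null; python3 where.py;python3 -m inch '[[1,[0,0.05,0],0],[1,[0,0,0],0]]' >/dev/null; python3 where.py
```

```text
t 24.6 tray xyz [21.9  0.6  7.4] yaw of tool y rel tray deg -0.15 [-3.1  0.9 -0. ] [-0.05  1.03  0.05]
t 24.85 tray xyz [22.3  0.7  7.4] yaw of tool y rel tray deg -0.15 [-4.7 -0.3  0.8] [-0.03  1.33  0.07]
t 25.1 tray xyz [22.6  0.7  7.3] yaw of tool y rel tray deg -0.15 [-5.8  0.  -0.4] [-0.04  1.43  0.03]
```

```bash
python3 -m inch '[[1,[0,0.05,0],0],[1,[0,0,0],0]]' >/dev/null; python3 where.py;python3 -m inch '[[1,[0,0.05,0],0],[1,[0,0,0],0]]' >/dev/null; python3 where.py;python3 -m inch '[[1,[0,0,0],0],[1,[0,0,0],0]]' >/dev/null; python3 where.py
```

```text
t 25.35 tray xyz [22.9  0.7  7.3] yaw of tool y rel tray deg -0.15 [-6.  -0.6  0.9] [-0.06  1.63  0.02]
t 25.6 tray xyz [23.3  0.7  7.3] yaw of tool y rel tray deg -0.15 [-7.2  0.   0.8] [-0.11  1.81  0.02]
t 25.85 tray xyz [23.3  0.7  7.3] yaw of tool y rel tray deg -0.15 [-6.3 -1.3  0.2] [-0.06  1.71  0.08]
```

The stop gave about 1.4 mm at about 7 N, with a slope near 2 N/mm, well short of its solid end. I'll back off gently and lift.

```bash
python3 -m inch '[[1,[0,-0.08,0],0],[1,[0,-0.08,0],0],[1,[0,-0.08,0],0],[1,[0,-0.08,0],0],[1,[0,-0.1,0],0],[1,[0,-0.4,0],0],[1,[0,-0.4,0],0],[1,[0,-0.4,0],0]]';python3 -m inch '[[1,[0,0,-1],0],[1,[0,0,-4],0],[1,[0,0,-4],0],[1,[0,0,-4],0],[1,[0,0,0],0]]'; python3 - <<'E'
from h import *
cal=get_calibration("wrist");im,d=read_camera("wrist");np.savez("w4.npz",im=im,d=d,P=cal["pose"],K=cal["camera_matrix"])
cv2.imwrite("pics/w4.png",im[...,::-1])
E
```

```text
time: 26.85
tcp_pos: [0.5384, 0.0088, 0.0534]
eef_rot: [2.197, 2.245, 0.0]
ft_force: [-0.2, 0.2, -1.5]
grip_width: 0.2
time: 27.48
tcp_pos: [0.5402, 0.0087, 0.187]
eef_rot: [2.193, 2.242, 0.006]
ft_force: [-0.4, 0.0, -1.2]
grip_width: 0.204
```

View pics/w4.png

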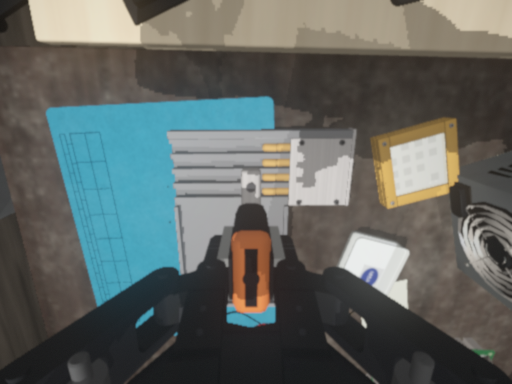

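All four near ends are level at column 263, just in front of the hood. Now I take the rake back to the stand.

```bash
python3 -m inch '[[1,[5.07,-2.13,0],0],[1,[5.07,-2.13,0],0],[1,[5.07,-2.13,0],0],[1,[5.07,-2.13,0],0],[1,[0,0,0],0]]'>/dev/null;python3 -m inch '[[1,[0,0,0],-0.1761],[1,[0,0,0],-0.1761],[1,[0,0,0],-0.1761],[1,[0,0,0],-0.1761],[1,[0,0,0],-0.1761],[1,[0,0,0],-0.1761],[1,[0,0,0],-0.1761],[1,[0,0,0],-0.1761],[1,[0,0,0],-0.1761],[1,[0,0,0],-0.1761]]'>/dev/null; python3 -m inch '[[1,[0,0,0],-0.1761],[1,[0,0,0],0],[1,[0,0,0],0]]'
cat > st.py <<'E'
from h import *
o=get_obs();M=R.from_rotvec(o["eef_rot"]).as_matrix();d=np.array([.4507,.2094,0])-o["tcp_pos"]
ex=np.degrees(np.arctan2(-M[0,1],M[1,1]))
print("cm tool shift to stand",(M.T@d*100).round(2)[:2],"tool yaw",ex.round(2),"turn rad",np.radians(ex-22.28).round(4),"z",o["tcp_pos"][2],o["ft_force"].round(1),o["torque"].round(2))
E
python3 st.py
```

```text
time: 29.78
tcp_pos: [0.4491, 0.2093, 0.1829]
eef_rot: [0.599, -3.083, 0.0]
ft_force: [0.0, -0.6, -1.3]
grip_width: 0.201
cm tool shift to stand [-0.17 -0.05] tool yaw 21.98 turn rad -0.0052 z 0.18286280382989306 [ 0.  -0.6 -1.3] [-0.02  0.02 -0.02]
```

```bash
python3 -m inch '[[1,[-0.17,-0.05,3.9],-0.005],[1,[0,0,3.9],0],[1,[0,0,3.4],0],[1,[0,0,0],0],[1,[0,0,0],0]]' >/dev/null; python3 st.py; python3 -m inch '[[1,[0,0,0.3],0],[1,[0,0,0.3],0],[1,[0,0,0],0]]' >/dev/null; python3 st.py; python3 -m inch '[[1,[0,0,0.3],0],[1,[0,0,0.3],0],[1,[0,0,0.2],0],[1,[0,0,0],0]]' >/dev/null; python3 st.py
```

```text
cm tool shift to stand [ 0.11 -0.03] tool yaw 22.45 turn rad 0.003 z 0.07239167300319503 [ 0.8  0.2 -0.5] [-0.05 -0.05  0.01]
cm tool shift to stand [ 0.03 -0.04] tool yaw 22.52 turn rad 0.0042 z 0.06546045235235042 [ 0.5  0.3 -0.7] [ 0.01 -0.01  0.03]
cm tool shift to stand [ 0.01 -0.05] tool yaw 22.52 turn rad 0.0043 z 0.057066107570392245 [-0.6  0.2 -1.4] [-0.02 -0.02 -0.01]
```

The tines are in the slot with no resistance. I'll lower them to the floor.

```bash
python3 -m inch '[[1,[0,0,0.3],0],[1,[0,0,0.3],0],[1,[0,0,0.2],0],[1,[0,0,0.1],0],[1,[0,0,0],0]]' >/dev/null; python3 st.py; python3 -m inch '[[1,[0,0,0.1],0],[1,[0,0,0],0]]' >/dev/null; python3 st.py;  python3 -m inch '[[1,[0,0,0.1],0],[1,[0,0,0],0]]' >/dev/null; python3 st.py
```

```text
cm tool shift to stand [ 0.02 -0.04] tool yaw 22.53 turn rad 0.0043 z 0.04822210384745099 [-0.4  0.4 -1. ] [ 0.05 -0.02  0.03]
cm tool shift to stand [ 0.03 -0.05] tool yaw 22.53 turn rad 0.0043 z 0.047268306825867606 [-0.5 -0.1 -1.5] [ 0.01  0.04 -0.06]
cm tool shift to stand [ 0.02 -0.04] tool yaw 22.52 turn rad 0.0043 z 0.04623358349031101 [ 0.1  0.5 -0.9] [ 0.04  0.01 -0.04]
```

```bash
python3 -m inch '[[1,[0,0,0.1],0],[1,[0,0,0],0]]' >/dev/null; python3 st.py;  python3 -m inch '[[1,[0,0,0.1],0],[1,[0,0,0],0]]' >/dev/null; python3 st.py
```

```text
cm tool shift to stand [ 0.03 -0.04] tool yaw 22.52 turn rad 0.0043 z 0.04527150429870739 [ 0.4  0.2 -0.9] [-0.04 -0.   -0.1 ]
cm tool shift to stand [ 0.04 -0.04] tool yaw 22.53 turn rad 0.0044 z 0.04512874294153699 [-3.4 -0.9 10.6] [-0.24  0.79  0.04]
```

```bash
python3 -m inch '[[1,[0,0,-0.07],0],[6,[0,0,0],0],[6,[0,0,0],0],[6,[0,0,0],0],[6,[0,0,-1],0],[6,[0,0,-5],0],[6,[0,0,-5],0],[6,[0,0,-5],0],[6,[0,0,-2],0],[6,[0,0,0],0]]'
python3 - <<'E'
from h import *
f=lambda im:im[...,::-1]
s,_=read_camera("side");cal=get_calibration("wrist");w,d=read_camera("wrist")
cv2.imwrite("pics/end.png",np.hstack([cv2.resize(f(s)[60:240,150:340],(400,379)),cv2.resize(f(w),(400,379))]))
X=cloud(d,np.array(cal["camera_matrix"]),np.array(cal["pose"]));im=w.astype(int)
m=np.zeros(d.shape,bool);m[110:220,200:300]=1
t=m&(im[...,0]-im[...,2]>60)&(X[...,2]>.06);print("rake top",rect(X[t]),np.median(X[t][:,2]))
E
python3 st.py
```

```text
time: 34.15
tcp_pos: [0.4514, 0.2101, 0.2268]
eef_rot: [-0.613, 3.078, 0.0]
ft_force: [0.5, 0.4, 0.2]
grip_width: 0.702
rake top (array([423.9, 197.9]), array([98.5, 17. ]), 22.9) 0.07882119328478698
cm tool shift to stand [-0.02 -0.05] tool yaw 22.52 turn rad 0.0043 z 0.2243879718007385 [-0.   0.5 -0.1] [ 0.02 -0.02  0.05]
```

View pics/end.png

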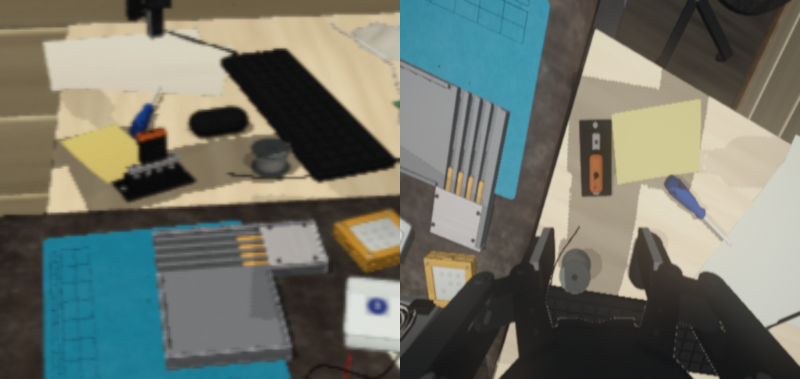

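The rake is parked upright in its stand with its top at 78.8 mm, the same height as before. The pillars sit level under the hood, and the gripper is clear of everything.

```bash
python3 -c "
from workcell import manip
print(manip.job_done())"
```

```text
the job is handed in; nothing more can be done
None
```

I handed the job in after about 34 s of robot time, with every step done in the order you asked. No verdict was reported.

- **Combing:** One slow sweep with the rake put a pillar in each of the four grooves; the pictures showed all four flush. The gripper never touched the pillars.
- **Pressing:** I turned the rake, set its tines in the grooves and pushed all four pillars together under the hood. I met the hidden stop with the tine row at about tray x = 22 mm. I pressed it in about 1.4 mm, judged from about 7 N and roughly 2 N per mm, then backed off gently.
- **Parking:** The rake went back into its stand, tines down, and I felt it reach the slot floor before letting go.

**Last checks:**
- **Pillars:** The near ends are level by eye in the wrist and side pictures.
- **Rake:** It stands upright, and its top is at 78.8 mm, the same as before I took it. One check was unusable: the last fit of the rake top's outline came out 98 mm long instead of about 43 mm, because of stray depth points. I went by the height, the yaw and the picture.
- **Bench:** The stand and reel look as before in the last picture. The multimeter, side cutters and dish were outside that view, and the robot never went near them.

**Disagreements in the measurements:**
- **Tray position:** The camera fits differed by about 2–3 mm across the grooves. I used a middle value and the tines went in freely.
- **Stand height:** The surface under the stand measured about 6 mm below z = 0.
- **Finding the apron height:** Lowering the rake to feel the apron pressed on it with about 32 N for a moment.

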